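# Test the yellow part-present sensor on the welding table

## Robot

A 7-joint arm with a two-finger parallel gripper is mounted at the origin on the work surface. World frame = base frame: x ahead of the robot, y to its left, z up, the work surface at z = 0. Lengths are in m, angles in rad, forces in N, time in s.
With the tool pointing down it reaches from about 0.425 to 0.925 m from the base axis. Payload 6.8 kg.
Tool frame: the origin (TCP) lies midway between the tips of the shut fingers; the grasp point (between the pads) lies 19 mm behind it; x points along the fingers, z is the direction in which the jaws open and shut, and the axes are right-handed (so a half turn about x gives the same grasp; the last joint's range is limited). The gripper opens to 85 mm and grips with 20 to 120 N. Pads are 22 mm wide; open, the fingers measure 114 mm over their backs; the gripper's body (76 mm by 85 mm) begins 54 mm behind the grasp point. The pads swing forward as they close: fully open they stand 13 mm farther back than shut.
Start: joints at [1.059, 0.477, 0.022, 1.555, -0.011, 1.109, -0.083], TCP at [0.265, -0.621, 0.231] pointing down, gripper open.
Joint ranges: [-2.96, 2.96], [-0.34, 2.1], [-1.41, 1.46], [0.24, 2.44], [-1.37, 4.51], [0.17, 1.92], [-2.96, 2.96]. Speed limits (rad/s): [2.39, 2.39, 3.14, 3.14, 3.14, 3.14, 3.14].

## Interface

Orientations are given as a unit quaternion [w, x, y, z].
In Python, from station import bot gives the robot as it stands. The module is installed in compiled form; this text tells all that it offers.
- The arm moves only by the shell command python3 -m jog 'ROWS' [FORCE]. ROWS is text: rows parted by semicolons, each of 7 numbers parted by spaces: the shift along the tool's x, y, z in mm, then the turn, a rotation vector about the tool's x, y, z in units of 6 degrees (1.0 is 6 degrees), then the finger opening in mm, from 0 to 85.4. A call has 1 to 5 rows; each row shifts and turns the commanded pose from where the row before left it, along the tool's axes as they then stand; what a row does not reach is not made up. A row lasts 1/10 s, in which the tool goes at most 50 mm and 8.59 degrees, less where a joint would pass 70% of its speed; a pose out of reach is approached as far as the arm can. A call with a gripper value outside its range is refused whole. The fingers move at their own pace and stop on an object; FORCE is the grip in N (left out, the last holds). Time passes only in rows, so rows that do not move let the fingers close. It gives the time, the measured TCP pose, the force and the opening at its end, in the units of the state.
- bot.get_obs(): the state, without advancing time (a new reading comes with each control period).
- bot.read_camera(name): name is "side" or "top" or "wrist"; returns (picture, depth): 480x640x3 uint8, red, green, blue; 480x640 float32, m along the optical axis (not along the pixel's ray), 0 where there is no reading.
- bot.calibration(name): a dict with "fx", "fy", "cx", "cy" (pixels), "T" (4x4, takes a point from camera to world coordinates). Camera axes: x right, y up, looking along -z (the intrinsics and any distortion apply to the point x, -y, -z); pixel columns grow to the right and rows downward; lengths in m; the calibration is good to about 2 mm. A picture is of the moment at which its call begins: read the wrist's pose just before it. calibration takes no time and is no camera call; for the wrist camera it gives the pose at the moment of the call.
- bot.hand_in(): hands the job in, once; it reports no verdict.
The state is a dict: "t": time; "q": joint angles; "joint_vel": joint speeds; "joint_torque": joint torques, N m; "eef_pos": TCP position; "tool_rot": TCP orientation; "contact_force": force on the tool from outside, world axes, zero at the start; "torque": the same for the moment, N m; "gripper_width": opening from 0.0 (shut) to 1.0 (fully open).
Only numpy, scipy, OpenCV 4.12 (cv2) and the standard library are available. Lean on these libraries where they do the work, as an engineer would, in place of code of your own. Each camera call takes 0.05 s, during which the arm holds its last target.

## Task

Test the part-present sensor with the yellow collar: with closed fingertips gently press its steel cap at least half way down, keep it down for about a second and let it come up again, then press the green button on the grey control box fully in to log the test, and withdraw clear of everything. Do not lift or shove the yellow puck, and leave the blue and white pucks, the red button, the hammer and the bracket alone.

Things in the scene. Friction and masses are not known exactly. Their poses are not given: they have to be found in the camera images.
- puck_yellow: Loose round sensor puck standing upright on the table, about 0.7 kg: dark steel foot 60 mm in diameter, black body, yellow plastic collar 56 mm in diameter whose top is 40 mm above the table. Out of the collar rises a plain steel cap 30 mm in diameter. Origin: centre of its underside, z up. The three pucks differ only in collar colour; any may stand in any of the three places.
- yellow_top (a point): Centre of the top face of the steel cap of the yellow puck, 58 mm above the table when the cap is up; it goes down with the cap.
- cap_yellow (a joint): How far the yellow puck's cap is pressed down, in m: 0 up, 0.012 at its stop (its top is then still 6 mm above the collar). A spring resists with about 2 N at the start and 6.5 N at the stop and lifts the cap again.
- puck_blue: Loose round sensor puck standing upright on the table, about 0.7 kg: dark steel foot 60 mm in diameter, black body, blue plastic collar 56 mm in diameter whose top is 40 mm above the table. Out of the collar rises a plain steel cap 30 mm in diameter. Origin: centre of its underside, z up. The three pucks differ only in collar colour; any may stand in any of the three places.
- blue_top (a point): Centre of the top face of the steel cap of the blue puck, 58 mm above the table when the cap is up; it goes down with the cap.
- cap_blue (a joint): How far the blue puck's cap is pressed down, in m: 0 up, 0.012 at its stop (its top is then still 6 mm above the collar). A spring resists with about 2 N at the start and 6.5 N at the stop and lifts the cap again.
- puck_white: Loose round sensor puck standing upright on the table, about 0.7 kg: dark steel foot 60 mm in diameter, black body, white plastic collar 56 mm in diameter whose top is 40 mm above the table. Out of the collar rises a plain steel cap 30 mm in diameter. Origin: centre of its underside, z up. The three pucks differ only in collar colour; any may stand in any of the three places.
- white_top (a point): Centre of the top face of the steel cap of the white puck, 58 mm above the table when the cap is up; it goes down with the cap.
- cap_white (a joint): How far the white puck's cap is pressed down, in m: 0 up, 0.012 at its stop (its top is then still 6 mm above the collar). A spring resists with about 2 N at the start and 6.5 N at the stop and lifts the cap again.
- station: Grey control box fixed to the table, 85 mm (its x) by 170 mm (its y) by 55 mm high, turned up to 0.45 rad about the vertical. Origin: centre of its underside. On its flat top are two round push buttons in black housings, green at y = +45 mm and red at y = -45 mm.
- green_button_top (a point): Centre of the top face of the green push button (32 mm in diameter) on the control box, 77 mm above the table when out (10 mm above its black housing); z up. It goes down with the button.
- green_button (a joint): How far the green button is pressed, in m: 0 out, 0.006 fully in, which takes about 5 N; a spring returns it.
- red_button_top (a point): Centre of the top face of the red push button (40 mm in diameter) on the control box, 77 mm above the table when out (10 mm above its black housing); z up. It goes down with the button.
- red_button (a joint): How far the red button is pressed, in m: 0 out, 0.006 fully in, which takes about 5 N; a spring returns it.
- hammer: Loose red dead-blow hammer lying on the table beyond the pucks, 0.7 kg: head a cylinder 44 mm in diameter and 100 mm long, handle 28 mm thick, about 315 mm long overall. Origin: on the table, 180 mm from the handle's end; its x axis points along the handle to the head. A bystander.
- bracket: Loose dark steel angle bracket on the table between the robot and the pucks, 0.3 kg: foot 60 mm (its x) by 50 mm, with an upright leg 60 mm high on its -x edge. Origin: centre of its underside. A bystander.
Things that resemble listed ones, but are neither listed nor needed, are in the scene too. What is meant by the station is not purple, and is the smaller of those in its own colour. What is shaped like the puck_blue but purple is not meant.

How it is judged:
By the outcome, as a careful person would: the job done as asked, in the order asked, and still so for the second after the job is handed in, with the robot touching nothing.
It also fails if it takes over 40 s, if anything falls off the work surface, if the arm or the gripper's body presses on something with over 40 N, if the wrist force passes 120 N, or if a joint passes its speed limit or range.

## Working session

There is one attempt and no reset: what is moved stays moved. The work goes in short steps, Python scripts to look and compute and a shell command to move; the robot and the scene stay as the last step left them, time stands still between calls to the robot, and variables do not carry over. Pictures are saved under pics/ and viewed, and the job is handed in when it is done.

```bash
mkdir -p pics; python3 - <<'E'
from station import bot
import cv2,numpy as np
o=bot.get_obs();print({k:np.round(v,3) for k,v in o.items()})
for n in("side","top"):
    c=bot.calibration(n);print(n,{k:np.round(v,4).tolist() if k=="T" else v for k,v in c.items()})
    p,d=bot.read_camera(n);cv2.imwrite(f"pics/{n}0.png",p[:,:,::-1]);np.savez(f"{n}0.npz",p=p,d=d,T=c["T"],k=[c["fx"],c["fy"],c["cx"],c["cy"]])
E
```

```text
{'t': np.float64(0.0), 'q': array([ 1.059,  0.478,  0.022,  1.556, -0.011,  1.109, -0.083]), 'joint_vel': array([ 0.001,  0.   , -0.   ,  0.001, -0.   ,  0.   , -0.001]), 'joint_torque': array([ 0.0000e+00, -5.9645e+01,  1.6080e+00, -2.8120e+01,  1.2000e-02,
        9.0000e-03,  0.0000e+00]), 'eef_pos': array([ 0.265, -0.62 ,  0.23 ]), 'tool_rot': array([ 0.59 ,  0.39 ,  0.591, -0.389]), 'contact_force': array([-1.141, -0.11 , -0.659]), 'torque': array([-0.013, -0.013, -0.038]), 'gripper_width': np.float64(1.0)}
side {'fx': 445.67573345452513, 'fy': 445.67573345452513, 'cx': 315.8578059248594, 'cy': 236.5857015991246, 'T': [[-0.9906, 0.1036, -0.0889, 0.4353], [-0.1364, -0.7286, 0.6713, 0.6818], [0.0048, 0.6771, 0.7359, 0.7926], [0.0, 0.0, 0.0, 1.0]]}
top {'fx': 501.99806603085983, 'fy': 501.99806603085983, 'cx': 318.033008215253, 'cy': 241.28007212212137, 'T': [[-0.0129, 0.983, -0.1831, 0.3333], [-0.9998, -0.0106, 0.0139, 0.044], [0.0117, 0.1832, 0.983, 1.1119], [0.0, 0.0, 0.0, 1.0]]}
```

View pics/side0.png

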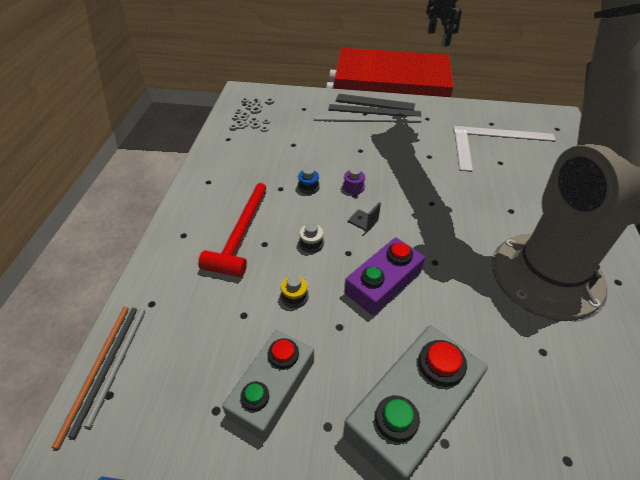

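View pics/top0.png

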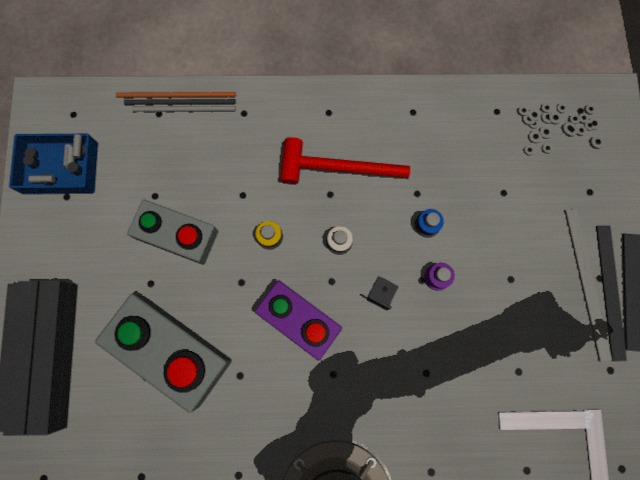

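Both views show one yellow-collared puck, at side (293,290) and top (268,233). There are three two-button boxes in the top view:
- Small grey at (172,231)
- Large grey at (163,350)
- Purple at (297,320)

The small grey box fits because it isn't purple and is the smaller of the two greys. Its green button is at top (150,222), side (255,394). I'll measure these and confirm with a crop.

```bash
cat > h.py <<'E'
import numpy as np,cv2
def ray(f,u,v,z):
    fx,fy,cx,cy=f['k'];T=f['T'];d=T[:3,:3]@np.array([(u-cx)/fx,-(v-cy)/fy,-1]);o=T[:3,3]
    return o+d*(z-o[2])/d[2]
def cents(p,lo,hi,amin=40):
    m=cv2.inRange(cv2.cvtColor(p,cv2.COLOR_RGB2HSV),lo,hi);n,l,s,c=cv2.connectedComponentsWithStats(m)
    return [(c[i],s[i],l==i) for i in range(1,n) if s[i][4]>=amin]
E
python3 - <<'E'
from h import *
for n in("side","top"):
    f=np.load(f"{n}0.npz");p=f['p'];d=f['d']
    for nm,lo,hi,z in(("yel",(22,120,60),(35,255,255),.04),("green",(55,100,30),(85,255,255),.077)):
        for c,s,m in cents(p,lo,hi):
            cs,_=cv2.findContours(m.astype('u1'),0,1)[:2]; k=max(cs,key=len);h=cv2.convexHull(k);e=cv2.fitEllipse(h)
            print(n,nm,np.round(c,1),s[4],"ell",np.round(e[0],1),np.round(e[1],1),np.round(ray(f,*e[0],z),4),'cent',np.round(ray(f,*c,z),4))
            if nm=="yel":
                x,y=int(c[0]),int(c[1]);hs=cv2.cvtColor(p,cv2.COLOR_RGB2HSV)[y-22:y+22,x-22:x+22]
                mm=((hs[...,1]<70)&(hs[...,2]>60)).astype('u1');hm=np.zeros(p.shape[:2],'u1');cv2.fillConvexPoly(hm,h,1)
                # steel cap
                mm&=cv2.dilate(hm,np.ones((3,3)))[y-22:y+22,x-22:x+22] if n=="top" else mm
                q=np.argwhere(mm)[:,::-1].mean(0)+[x-22,y-22];print("  cap",q,mm.sum(),ray(f,*q,.058))
    im=p[:,:,::-1]
    cr=im[200:270,110:300] if n=="top" else im[260:440,210:330]
    cr=cv2.resize(cr,None,fx=4 if n=="top" else 3,fy=4 if n=="top" else 3,interpolation=2);cv2.imwrite(f"pics/{n}crop.png",cr)
E
```

```text
side yel [293.9 289.1] 300 ell [293.8 286.5] [23.1 26.3] [0.5525 0.1417 0.04  ] cent [0.5511 0.148  0.04  ]
  cap [292.28945282 285.21332276] 1261 [0.55318184 0.15172001 0.058     ]
side green [373.  273.8] 189 ell [372.9 273.8] [14.4 16.4] [0.3933 0.1144 0.077 ] cent [0.393  0.1142 0.077 ]
side green [253.8 393. ] 324 ell [253.7 393. ] [19.2 21. ] [0.5753 0.3905 0.077 ] cent [0.5752 0.3905 0.077 ]
side green [398.1 414.6] 782 ell [398.  414.6] [30.2 32.6] [0.3391 0.3933 0.077 ] cent [0.3391 0.3932 0.077 ]
top yel [268.  233.7] 368 ell [267.8 233. ] [24.9 26.2] [0.5524 0.1379 0.04  ] cent [0.5509 0.1375 0.04  ]
  cap [267.84864865 229.88108108] 185 [0.55560293 0.13632922 0.058     ]
top green [148.  220.3] 208 ell [148.  220.3] [15.5 16.7] [0.5749 0.3869 0.077 ] cent [0.5749 0.3869 0.077 ]
top green [280.1 305.7] 208 ell [280.  305.8] [15.8 16.1] [0.3926 0.1089 0.077 ] cent [0.3927 0.1088 0.077 ]
top green [129.4 332.8] 488 ell [129.4 332.8] [23.9 25.7] [0.3422 0.4127 0.077 ] cent [0.3421 0.4128 0.077 ]
```

View pics/topcrop.png

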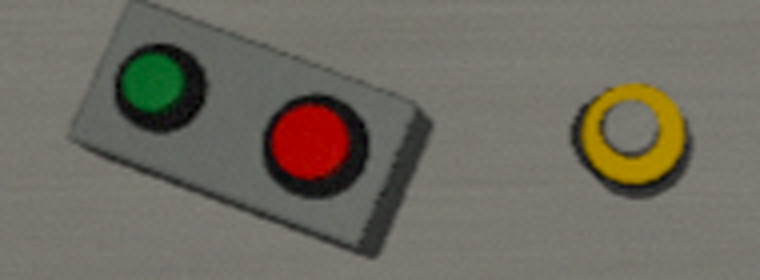

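View pics/sidecrop.png

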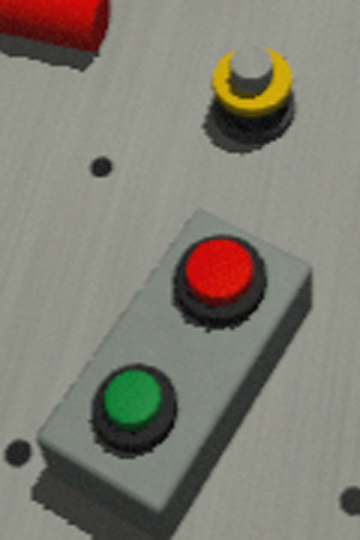

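The crops confirm the yellow-collared puck and the small grey box, with its green button at the far-left end. The targets are yellow at about (0.553, 0.139) and green at about (0.575, 0.388). Next I'll work out the shifts in tool axes, going via (0.54,-0.3).

```bash
cat > d.py <<'E'
import sys,numpy as np
from station import bot
from scipy.spatial.transform import Rotation as R
o=bot.get_obs();r=R.from_quat(np.roll(o["tool_rot"],-1));p=np.array(o["eef_pos"])
print("t",o["t"],"pos",p.round(4),"F",np.round(o["contact_force"],2),"w",round(float(o["gripper_width"]),3));print(r.as_matrix().round(3))
for a in sys.argv[1:]:
    q=np.array(eval(a));print(q,"tool mm",(r.inv().apply(q-p)*1000).round(1));p=q
E
python3 d.py .54,-.3,.23 .553,.139,.16
```

```text
t 0.1 pos [ 0.265  -0.6202  0.2305] F [-0.38 -0.93  0.  ] w 0.999
[[-0.001  0.92   0.393]
 [ 0.001  0.393 -0.92 ]
 [-1.    -0.    -0.002]]
[ 0.54 -0.3   0.23] tool mm [   0.7  378.7 -186.4]
[0.553 0.139 0.16 ] tool mm [  70.6  184.4 -398.5]
```

```bash
python3 -m jog '0 38 -19 0 0 0 0;0 38 -19 0 0 0 0;0 38 -19 0 0 0 0;0 38 -19 0 0 0 0;0 38 -19 0 0 0 0' 20; python3 -m jog '0 38 -19 0 0 0 0;0 38 -19 0 0 0 0;0 38 -19 0 0 0 0;0 38 -19 0 0 0 0;0 38 -19 0 0 0 0'; python3 d.py .54,-.3,.23 .553,.139,.17
```

```text
t: 0.6
eef_pos: [0.4033, -0.4571, 0.231]
tool_rot: [0.59, 0.39, 0.59, -0.39]
contact_force: [0.4, -0.5, -0.0]
gripper_width: 0.141
t: 1.1
eef_pos: [0.5406, -0.2952, 0.231]
tool_rot: [0.59, 0.39, 0.59, -0.39]
contact_force: [0.6, -0.2, -0.4]
gripper_width: 0.005
t 1.1 pos [ 0.5406 -0.2952  0.231 ] F [ 0.61 -0.18 -0.35] w 0.005
[[-0.001  0.92   0.393]
 [ 0.     0.393 -0.92 ]
 [-1.    -0.001 -0.   ]]
[ 0.54 -0.3   0.23] tool mm [ 1.  -2.5  4.2]
[0.553 0.139 0.17 ] tool mm [  60.1  184.4 -398.6]
```

```bash
python3 -m jog '0 18 -39 0 0 0 0;0 18 -39 0 0 0 0;0 18 -39 0 0 0 0;0 18 -39 0 0 0 0;0 18 -39 0 0 0 0'; python3 -m jog '0 18 -39 0 0 0 0;0 18 -39 0 0 0 0;0 0 0 0 0 0 0'; python3 - <<'E'
from h import *
from station import bot
c=bot.calibration("wrist");p,d=bot.read_camera("wrist");cv2.imwrite("pics/w1.png",p[:,:,::-1])
np.savez("w1.npz",p=p,d=d,T=c["T"],k=[c["fx"],c["fy"],c["cx"],c["cy"]])
E
python3 d.py .553,.139,.17
```

```text
t: 1.6
eef_pos: [0.5457, -0.0803, 0.231]
tool_rot: [0.59, 0.389, 0.59, -0.39]
contact_force: [0.9, 0.1, 0.4]
gripper_width: -0.001
t: 1.9
eef_pos: [0.5483, 0.0117, 0.2313]
tool_rot: [0.591, 0.388, 0.593, -0.386]
contact_force: [0.4, -0.5, -0.3]
gripper_width: 0.001
t 1.95 pos [0.5483 0.0077 0.2311] F [ 0.3  -0.17  0.57] w 0.0
[[-0.     0.917  0.399]
 [ 0.001  0.399 -0.917]
 [-1.     0.    -0.001]]
[0.553 0.139 0.17 ] tool mm [  61.3   56.7 -118.5]
```

View pics/w1.png

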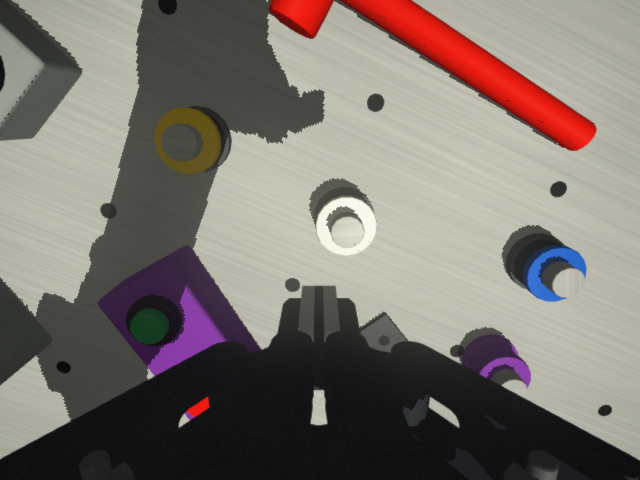

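The wrist view shows the yellow puck (in the arm's shadow) with its cap at (182,142), and the shut fingertips at (318,290). I'll measure it from here as a cross-check.

```bash
python3 - <<'E'
from h import *
f=np.load("w1.npz")
for c,s,m in cents(f['p'],(15,120,40),(35,255,255),300):
    k=max(cv2.findContours(m.astype('u1'),0,1)[0],key=len);e=cv2.fitEllipse(cv2.convexHull(k));print(c,s[4],e[:2],ray(f,*e[0],.04))
print(ray(f,181,141.5,.058), f['d'][142,181])
E
python3 d.py .553,.139,.10
```

```text
[190.72413793 139.18540081] 2233 ((187.37364196777344, 140.07772827148438), (63.993568420410156, 69.17752075195312)) [0.55623062 0.13674342 0.04      ]
[0.55640039 0.13590259 0.058     ] 0.30700403
t 1.95 pos [0.5483 0.0077 0.2311] F [ 0.3  -0.17  0.57] w 0.0
[[-0.     0.917  0.399]
 [ 0.001  0.399 -0.917]
 [-1.     0.    -0.001]]
[0.553 0.139 0.1  ] tool mm [ 131.3   56.7 -118.4]
```

```bash
python3 -m jog '10 14 -29 0 0 0 0;15 14 -29 0 0 0 0;15 14 -29 0 0 0 0;15 14 -29 0 0 0 0;0 0 0 0 0 0 0';python3 d.py .5545,.1375,.064
```

```text
t: 2.45
eef_pos: [0.5529, 0.1363, 0.1741]
tool_rot: [0.59, 0.388, 0.592, -0.388]
contact_force: [0.4, 1.0, 0.3]
gripper_width: 0.004
t 2.45 pos [0.5529 0.1363 0.1741] F [0.43 0.96 0.26] w 0.004
[[-0.004  0.917  0.398]
 [ 0.001  0.398 -0.917]
 [-1.    -0.003 -0.003]]
[0.5545 0.1375 0.064 ] tool mm [110.1   2.3  -0.2]
```

```bash
python3 -m jog '35 2 0 0 0 0 0;35 0 0 0 0 0 0;20 0 0 0 0 0 0;10 0 0 0 0 0 0;0 0 0 0 0 0 0';python3 d.py .5545,.1375,.05; python3 - <<'E'
from h import *
from station import bot
for n in("top","side"):
    p,d=bot.read_camera(n);cv2.imwrite(f"pics/{n}2.png",cv2.resize(p[180:300,220:340][:,:,::-1] if n=="top" else p[210:330,230:360][:,:,::-1],None,fx=4,fy=4))
E
```

```text
t: 2.95
eef_pos: [0.5559, 0.1316, 0.0752]
tool_rot: [0.589, 0.389, 0.59, -0.391]
contact_force: [-0.4, -1.1, 0.5]
gripper_width: 0.001
t 2.95 pos [0.5559 0.1316 0.0752] F [-0.44 -1.15  0.47] w 0.001
[[-0.002  0.92   0.391]
 [-0.001  0.391 -0.92 ]
 [-1.    -0.003  0.   ]]
[0.5545 0.1375 0.05  ] tool mm [25.2  1.1 -6. ]
```

View pics/side2.png

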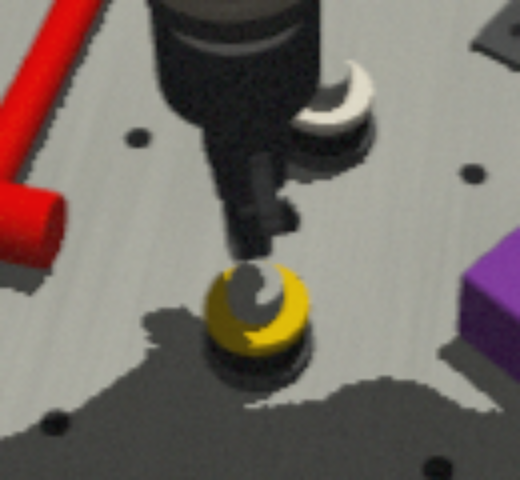

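The shut tips hang just behind and above the yellow cap (crop about (250,255) against a cap centre near (255,290)). The pose reads about 6 mm short in y, so I'll re-read and correct.

```bash
python3 d.py .5545,.1375,.064; python3 -m jog '0 0 -6 0 0 0 0;0 0 0 0 0 0 0;0 0 0 0 0 0 0';python3 d.py .5545,.1375,.064
```

```text
t 3.05 pos [0.5572 0.1327 0.0772] F [ 0.23 -0.19  0.04] w -0.0
[[ 0.001  0.92   0.392]
 [ 0.     0.392 -0.92 ]
 [-1.     0.001  0.   ]]
[0.5545 0.1375 0.064 ] tool mm [13.2 -0.7 -5.5]
t: 3.35
eef_pos: [0.5544, 0.1393, 0.0771]
tool_rot: [0.591, 0.39, 0.59, -0.389]
contact_force: [-0.7, 0.1, -0.5]
gripper_width: 0.002
t 3.35 pos [0.5544 0.1393 0.0771] F [-0.74  0.13 -0.48] w 0.002
[[ 0.001  0.919  0.393]
 [ 0.     0.393 -0.919]
 [-1.     0.001  0.   ]]
[0.5545 0.1375 0.064 ] tool mm [13.1 -0.6  1.7]
```

```bash
python3 - <<'E'
from h import *
from station import bot
p,d=bot.read_camera("wrist");cv2.imwrite("pics/w3.png",p[:,:,::-1])
p,d=bot.read_camera("side");cv2.imwrite("pics/side3.png",cv2.resize(p[210:330,230:360][:,:,::-1],None,fx=4,fy=4))
E
python3 d.py .5545,.1375,.064
```

```text
t 3.45 pos [0.5542 0.1389 0.0768] F [0.04 0.57 0.28] w -0.0
[[ 0.001  0.919  0.393]
 [ 0.     0.393 -0.92 ]
 [-1.     0.001  0.   ]]
[0.5545 0.1375 0.064 ] tool mm [12.8 -0.3  1.4]
```

View pics/w3.png

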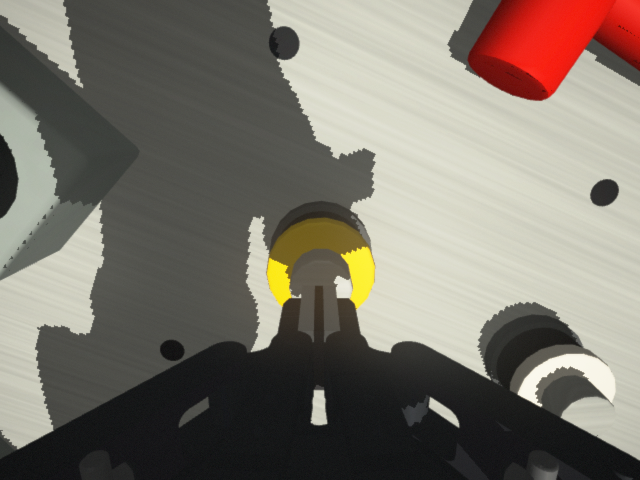

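View pics/side3.png

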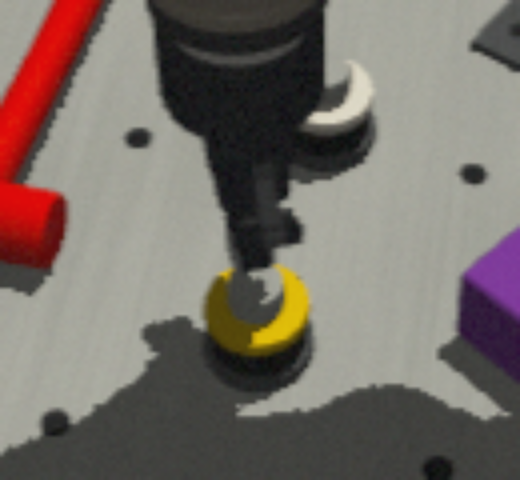

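Tips are centred over the cap (wrist (320,285), cap about (322,275)). Now a slow descent while watching the force.

```bash
python3 -m jog '8 0 0 0 0 0 0;6 0 0 0 0 0 0;3 0 0 0 0 0 0;2 0 0 0 0 0 0;0 0 0 0 0 0 0';  python3 -m jog '2 0 0 0 0 0 0;2 0 0 0 0 0 0;2 0 0 0 0 0 0;0 0 0 0 0 0 0';python3 d.py .5545,.1375,.049
```

```text
t: 3.95
eef_pos: [0.5535, 0.1385, 0.0569]
tool_rot: [0.59, 0.389, 0.59, -0.39]
contact_force: [-2.0, -0.8, 2.9]
gripper_width: 0.005
t: 4.35
eef_pos: [0.554, 0.1388, 0.0512]
tool_rot: [0.59, 0.39, 0.59, -0.39]
contact_force: [-2.0, -1.6, 4.7]
gripper_width: -0.005
t 4.35 pos [0.554  0.1388 0.0512] F [-2.   -1.59  4.67] w -0.005
[[-0.     0.92   0.393]
 [-0.     0.393 -0.92 ]
 [-1.    -0.     0.   ]]
[0.5545 0.1375 0.049 ] tool mm [2.2 0.  1.4]
```

```bash
python3 -m jog '1 0 0 0 0 0 0;1.5 0 0 0 0 0 0;0 0 0 0 0 0 0;0 0 0 0 0 0 0;0 0 0 0 0 0 0';  python3 -m jog '0 0 0 0 0 0 0;0 0 0 0 0 0 0;0 0 0 0 0 0 0;0 0 0 0 0 0 0'; python3 - <<'E'
from h import *
from station import bot
p,d=bot.read_camera("side");cv2.imwrite("pics/side4.png",cv2.resize(p[210:330,230:360][:,:,::-1],None,fx=4,fy=4))
E
python3 -m jog '0 0 0 0 0 0 0;0 0 0 0 0 0 0;0 0 0 0 0 0 0'
```

```text
t: 4.85
eef_pos: [0.5539, 0.1387, 0.0489]
tool_rot: [0.59, 0.39, 0.59, -0.39]
contact_force: [-2.7, -1.3, 5.4]
gripper_width: -0.004
t: 5.25
eef_pos: [0.554, 0.1387, 0.0489]
tool_rot: [0.59, 0.39, 0.59, -0.39]
contact_force: [-3.5, -1.7, 5.1]
gripper_width: 0.003
t: 5.6
eef_pos: [0.5539, 0.1388, 0.0489]
tool_rot: [0.59, 0.39, 0.59, -0.39]
contact_force: [-3.0, -1.4, 5.3]
gripper_width: -0.002
```

View pics/side4.png

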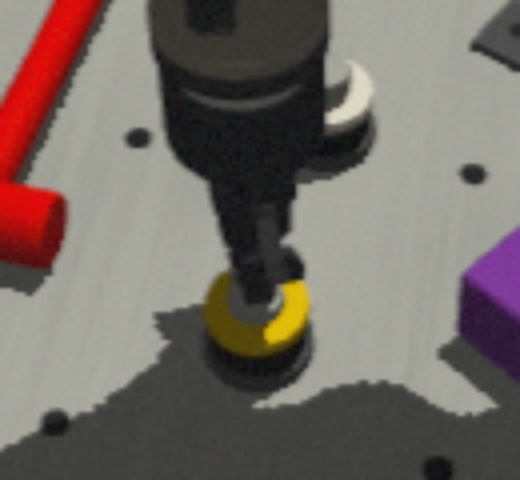

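The cap is visibly down under the tips, with z at 48.9 mm (9 mm of travel) and 5.3 N, held about 1.1 s. Lifting straight up.

```bash
python3 -m jog '-4 0 0 0 0 0 0;-8 0 0 0 0 0 0;-15 0 0 0 0 0 0;-25 0 0 0 0 0 0;-30 0 0 0 0 0 0'; python3 -m jog '0 0 0 0 0 0 0;0 0 0 0 0 0 0'; python3 - <<'E'
from h import *
from station import bot
p,d=bot.read_camera("side");cv2.imwrite("pics/side5.png",cv2.resize(p[210:330,230:360][:,:,::-1],None,fx=4,fy=4))
E
python3 d.py .5752,.388,.14
```

```text
t: 6.1
eef_pos: [0.5538, 0.139, 0.1319]
tool_rot: [0.59, 0.389, 0.59, -0.39]
contact_force: [0.3, -0.1, 0.1]
gripper_width: 0.002
t: 6.3
eef_pos: [0.555, 0.1392, 0.1324]
tool_rot: [0.591, 0.39, 0.589, -0.389]
contact_force: [-0.1, -0.6, 0.1]
gripper_width: -0.0
t 6.35 pos [0.5542 0.1388 0.1313] F [-0.18 -0.38 -0.11] w 0.002
[[ 0.001  0.92   0.393]
 [ 0.     0.393 -0.92 ]
 [-1.     0.001  0.   ]]
[0.5752 0.388  0.14  ] tool mm [  -8.6  117.2 -220.9]
```

View pics/side5.png

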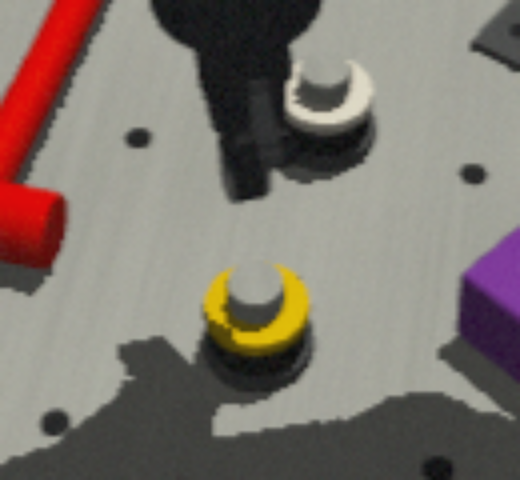

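The cap is back up, and the puck is upright where it was. Moving on to the green button.

```bash
python3 -m jog '-9 18 -34 0 0 0 0;0 18 -34 0 0 0 0;0 18 -34 0 0 0 0;0 18 -34 0 0 0 0;0 18 -34 0 0 0 0'; python3 -m jog '0 18 -34 0 0 0 0;0 9 -17 0 0 0 0;0 0 0 0 0 0 0;0 0 0 0 0 0 0'; python3 d.py .5752,.388,.095; python3 - <<'E'
from h import *
from station import bot
c=bot.calibration("wrist");p,d=bot.read_camera("wrist");cv2.imwrite("pics/w6.png",p[:,:,::-1])
f=dict(p=p,T=c["T"],k=[c["fx"],c["fy"],c["cx"],c["cy"]])
for q,s,m in cents(p,(50,80,25),(85,255,255),300):
    k=max(cv2.findContours(m.astype('u1'),0,1)[0],key=len);e=cv2.fitEllipse(cv2.convexHull(k));print(q,s[4],e[:2],ray(f,*e[0],.077))
E
```

```text
t: 6.85
eef_pos: [0.5694, 0.3316, 0.1386]
tool_rot: [0.59, 0.389, 0.59, -0.39]
contact_force: [0.3, 0.1, 0.1]
gripper_width: 0.0
t: 7.25
eef_pos: [0.5742, 0.3873, 0.1385]
tool_rot: [0.59, 0.389, 0.59, -0.39]
contact_force: [-0.0, -0.3, 0.1]
gripper_width: -0.0
t 7.25 pos [0.5742 0.3873 0.1385] F [-0.03 -0.34  0.09] w -0.0
[[-0.002  0.919  0.393]
 [-0.002  0.393 -0.919]
 [-1.    -0.002  0.001]]
[0.5752 0.388  0.095 ] tool mm [43.5  1.3 -0.3]
[317.95236123 247.95194698] 2414 ((317.8829650878906, 247.85284423828125), (54.884002685546875, 56.0475959777832)) [0.57923946 0.38952531 0.077     ]
```

View pics/w6.png

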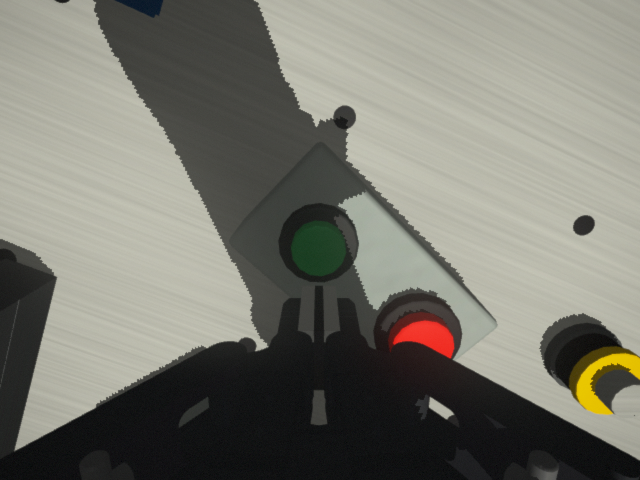

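The wrist view shows the small grey box with the green button at (318,248), straight ahead of the tips and clear of red at (423,340). The three views average to (0.577, 0.3885), so I'll shift 3 mm and press down.

```bash
python3 -m jog '20 3 0 0 0 0 0;20 0 0 0 0 0 0;10 0 0 0 0 0 0;4 0 0 0 0 0 0;0 0 0 0 0 0 0'; python3 d.py .577,.3885,.070
```

```text
t: 7.8
eef_pos: [0.5776, 0.3883, 0.0856]
tool_rot: [0.59, 0.39, 0.59, -0.39]
contact_force: [0.4, 0.2, 0.1]
gripper_width: 0.0
t 7.8 pos [0.5776 0.3883 0.0856] F [0.44 0.25 0.06] w 0.0
[[-0.     0.92   0.392]
 [-0.001  0.392 -0.92 ]
 [-1.    -0.001  0.   ]]
[0.577  0.3885 0.07  ] tool mm [15.6 -0.5 -0.4]
```

```bash
python3 -m jog '5 0 0 0 0 0 0;3 0 0 0 0 0 0;3 0 0 0 0 0 0;2 0 0 0 0 0 0;0 0 0 0 0 0 0'; python3 -m jog '1 0 0 0 0 0 0;1 0 0 0 0 0 0;0 0 0 0 0 0 0'
```

```text
t: 8.3
eef_pos: [0.5778, 0.3894, 0.0731]
tool_rot: [0.59, 0.39, 0.59, -0.389]
contact_force: [-0.0, -0.6, 3.6]
gripper_width: 0.004
t: 8.6
eef_pos: [0.5778, 0.3894, 0.0712]
tool_rot: [0.59, 0.39, 0.59, -0.389]
contact_force: [-0.8, -0.4, 5.8]
gripper_width: 0.002
```

Nearly at the stop. I'll press on until the force rises past the spring force, to be sure it bottoms out.

```bash
python3 -m jog '1 0 0 0 0 0 0;0 0 0 0 0 0 0'; python3 -m jog '1 0 0 0 0 0 0;0 0 0 0 0 0 0'
```

```text
t: 8.8
eef_pos: [0.5779, 0.3894, 0.0711]
tool_rot: [0.59, 0.39, 0.59, -0.389]
contact_force: [-2.7, -2.1, 9.8]
gripper_width: 0.002
t: 9.0
eef_pos: [0.5779, 0.3895, 0.071]
tool_rot: [0.59, 0.39, 0.59, -0.389]
contact_force: [-4.8, -4.5, 16.5]
gripper_width: 0.001
```

The position has stalled at 71.0 mm while the force climbed to 16 N, so the button is on its stop. Withdrawing.

```bash
python3 -m jog '0 0 0 0 0 0 0;-5 0 0 0 0 0 0;-10 0 0 0 0 0 0;-25 0 0 0 0 0 0;-40 0 0 0 0 0 0'; python3 -m jog '-40 0 0 0 0 0 0;-40 0 0 0 0 0 0;0 0 0 0 0 0 0;0 0 0 0 0 0 0;0 0 0 0 0 0 0'; python3 - <<'E'
from h import *
from station import bot
for n in("side","top"):
    f=np.load(f"{n}0.npz");p,d=bot.read_camera(n);cv2.imwrite(f"pics/{n}9.png",p[:,:,::-1])
    for c,s,m in cents(p,(22,120,60),(35,255,255)): print(n,"yel",c.round(1),s[4])
E
python3 d.py
```

```text
t: 9.5
eef_pos: [0.5757, 0.3878, 0.1466]
tool_rot: [0.589, 0.387, 0.591, -0.392]
contact_force: [-0.4, 0.6, -0.8]
gripper_width: -0.001
t: 10.0
eef_pos: [0.5768, 0.3886, 0.2273]
tool_rot: [0.59, 0.389, 0.59, -0.39]
contact_force: [0.6, 0.4, -2.0]
gripper_width: 0.003
side yel [293.9 289.3] 312
top yel [268.1 233.7] 368
t 10.1 pos [0.5768 0.3886 0.2269] F [-0.1  -0.09  0.03] w 0.001
[[-0.003  0.92   0.393]
 [-0.002  0.393 -0.92 ]
 [-1.    -0.003  0.001]]
```

View pics/side9.png

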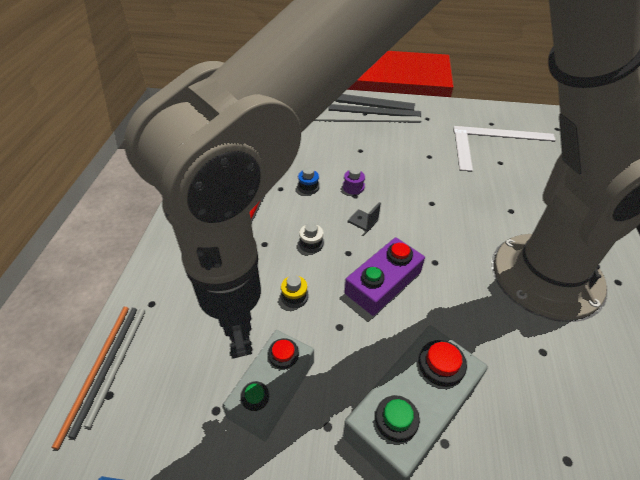

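View pics/top9.png

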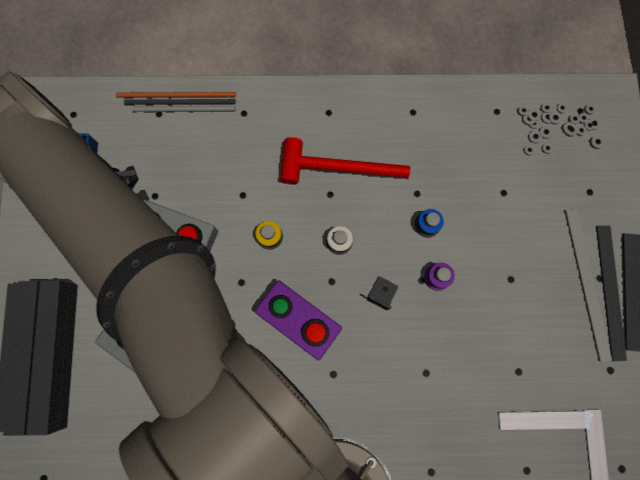

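The yellow puck hasn't moved: (268,234) in the top view and (294,289) in the side view, as before. The other pucks, hammer and bracket are also where they were, and the gripper hangs free 150 mm above the box.

```bash
python3 -c "
from station import bot
print(bot.hand_in())"
```

```text
the job is handed in; nothing more can be done
None
```

The sensor test is done and handed in at about 10 s of the 40 s allowed; the hand-in reports no verdict.

- **Yellow cap:** I pressed it about 9 of its 12 mm with shut fingertips at about 5 N. I held it for about 1.1 s, and the side picture then showed the cap fully up again.
- **Green button:** I pressed the one on the small grey box. The tip stopped at 71.0 mm, the full 6 mm of travel, while the force rose to about 16 N, so it was on its stop.
- **Last checks:** I withdrew straight up to about 150 mm above the box, with no contact force. The final pictures show the yellow puck within about 0.2 pixel of its start, and the other pucks, hammer and bracket look unmoved.
- **Disagreements:** The camera views differed by 3 to 5 mm on both targets, so I used averages. The arm was also about 6 mm off in y before the first press, which I corrected. At the end the arm hid the green button from the top camera, and it was in shadow in the side view. I did not measure that it had come back out.

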